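# Release a brass valve plate from its sprung hold-down and slide it out

## Task

Unload the drilled brass valve plate: press down the cupped tail of the sprung hold-down finger so that its nose lifts out of the plate, swing the finger a quarter turn round to its stop and let it back down beside the plate, then slide the plate along between the rails, pressing on it only gently so as not to mark it, until it lies flat against the end stop at the empty end. Leave the finger swung aside and do not disturb the other things on the bench.

Things in the scene. Friction and masses are not known exactly. Their poses are not given: they have to be found in the camera images.
- jig: Drilling station: dark steel base 130 x 290 x 20 mm fixed on the bench; origin at the centre of its underside, at bench height. x across, y along it, z up. The plate lies on slippery strips at z = 20 mm between rails (inner faces x = -46.5 and +46.5, tops z = 25 mm) and slides along y from the rear stop (+y, face at y = +128) to the end stop (-y, face at y = -128 mm); both stops end at z = 42 mm.
- stop_point (a point): Where the plate's centre is when it lies against the end stop, in the middle between the rails (station x = 0, y = -68, z = 23 mm). Axes as the station's.
- pivot (a point): Pivot of the hold-down finger, station x = -75, y = +66, z = 36 mm: the upright swivel axis and the level rocker pin cross here. Axes as the station's. The pedestal below is 16 mm high, beside the -x rail.
- swivel (a joint): Swing of the finger about the upright axis, rad: 0 = nose over the plate (arm along the station's +x, tail along -x); 1.57 = its stop (counter-clockwise from above: nose along +y, tail along -y beside the rail, all clear of the plate). Friction 0.08 N m: it stays where it is left.
- finger (a joint): Lift of the finger on its rocker pin, rad: 0 = nose resting on the plate, -0.05 = fully down with nothing under it, 0.24 = stop, tail fully pressed. The nose is 55 mm from the pivot: a shoulder 30 mm across and a nib 9 mm across reaching 4 mm into the plate's hole; lift above 0.10 clears the plate. A spring shuts it: about 6 N on the cup begins to move it, 10 N holds it at the stop.
- cup_floor (a point): Centre of the floor of the square steel cup on the finger's tail, where it is pressed: inside 48 x 48, outside 60 x 60, rim 9 mm high, open above. At lift 0 it lies 88 mm from the pivot horizontally and 29 mm above it (65 mm above the bench); at lift 0.18 it is 16 mm lower and 4 mm farther out. Axes turn with the finger: x from cup to nose, z up out of the cup.
- plate_centre (a point): Centre (half-way up) of the loose brass valve plate, 90 (x) x 120 (y) x 6 mm, about 0.5 kg, flat in the station, its top 26 mm above the bench. The nib sits in its 18 mm hole, 20 mm to -x of the centre; two flush copper discs lie on the other side. It slides easily (friction about 0.2): shut fingertips pressed on its middle with 10 to 20 N drag it along, with some slip. More than 50 N marks it.
There are look-alikes about, which are no part of the job. There is more than one size of the part that bears plate_centre; the job needs the smallest.

How it is judged:
By the outcome, as a careful person would: the job done as asked, in the order asked, and still so for the second after the job is handed in, with the robot touching nothing.
It also fails if it takes over 61 s, if anything falls off the work surface, if the arm or the gripper's body presses on something with over 40 N, if the wrist force passes 120 N, or if a joint passes its speed limit or range.

## Robot

A 6-joint arm with a two-finger parallel gripper is mounted at the origin on the work surface. World frame = base frame: x ahead of the robot, y to its left, z up, the work surface at z = 0. Lengths are in mm, angles in degrees, forces in N, time in s.
With the tool pointing down it reaches from about 300 to 850 mm from the base axis. Payload 4.2 kg.
Tool frame: the origin (TCP) lies midway between the tips of the shut fingers; the grasp point (between the pads) lies 19 mm behind it (env.grip_depth is the distance from the TCP to the grasp point, in mm); z points along the fingers, y is the line along which they close (so a half turn about z gives the same grasp; the last joint's range is limited). The gripper opens to 91 mm and grips with 3 to 60 N. Pads are 32 mm wide; open, the fingers measure 118 mm over their backs; the gripper's body (76 mm by 178 mm) begins 60 mm behind the grasp point.
Start: joints at [73.167, 18.312, 89.639, -0, 72.044, -1.146], TCP at [155.477, 553.597, 213.976] pointing down, gripper open.
Joint ranges: [-177.97, 177.97], [-48.28, 115.42], [12.27, 149.76], [-77.06, 257.06], [2.81, 150.46], [-146.56, 146.56]. Speed limits (degrees/s): [147.25, 147.25, 180, 180, 180, 180].

## Interface

Orientations are given as [roll, pitch, yaw] about the fixed x, y, z axes, in that order (R = Rz(yaw) Ry(pitch) Rx(roll)).
In Python, from workcell import env, eyes gives the robot as it stands.
- The arm moves only by the tool send_rows, never from a script. Its argument "motion" is a list of rows, each a list of 7 numbers: the shift along the world's x, y, z normalised to -1 to 1, where 1 is 0.5 m, then the turn, a rotation vector about the world's x, y, z normalised to -1 to 1, where 1 is 60 degrees, then the opening, from -1 (shut) to 1 (fully open). A call has 1 to 20 rows; each row is the pose to reach, as a shift and turn from the pose commanded when the call began; what a row does not reach only later rows make up. A row lasts 1/8 s, in which the tool goes at most 62.5 mm and 10.7 degrees, less where a joint would pass 70% of its speed; a pose out of reach is approached as far as the arm can. A call with a number of a shift or a turn outside -1 to 1 is refused whole. A call with a gripper value outside its range is refused whole. The fingers move at their own pace and stop on an object; "squeeze" is the grip in N (left out, the last holds). Time passes only in rows, so rows that repeat a pose let the fingers close. It gives the time, the measured TCP pose, the force, the opening and the grip force at its end, in the units of the state.
- env.state(): the state, without advancing time (a new reading comes with each control period).
- eyes.grab_frame(name): name is "scene" or "top" or "wrist"; returns a dict with "pixels" (480x640x3 uint8, red, green, blue), "depth" (480x640 float32, mm along the optical axis (not along the pixel's ray), 0 where there is no reading), "fx", "fy", "cx", "cy" (pixels), "R" (3x3) and "t" (3): a world point X has camera coordinates R X + t; the wrist camera has in their place "T_tool_cam" (4x4, takes a point from camera to tool coordinates, whose origin is the TCP and whose axes are the flange's). Camera axes: x right, y down, z forward; pixel columns grow to the right and rows downward; lengths in mm; the calibration is good to about 2 mm. A picture is of the moment at which its call begins: read the wrist's pose just before it.
- env.job_done(): hands the job in; it is judged then, once.
The state is a dict: "time_s": time; "qpos": joint angles; "qvel": joint speeds; "effort": joint torques, N m; "ee_pos": TCP position; "ee_rot": TCP orientation; "force": force on the tool from outside, world axes, zero at the start; "torque": the same for the moment, N m; "gripper_width": finger opening in mm; "gripper_force": force on a finger pad.
Only numpy, scipy, OpenCV 4.12 (cv2) and the standard library are available. Lean on these libraries where they do the work, as an engineer would, in place of code of your own. Each camera call takes 0.05 s, during which the arm holds its last target. There are 200 camera calls.

## Working session

There is one attempt and no reset: what is moved stays moved. The work goes in short steps, Python scripts to look and compute and a tool call to move; the robot and the scene stay as the last step left them, time stands still between calls to the robot, and variables do not carry over. Pictures are saved under pics/ and viewed, at most 10 in all, crops included, and the job is handed in when it is done.

Besides the shell and the picture viewer there is one more tool, called in YAML: its name, and indented under it one key for each argument. send_rows: Moves the arm, as the interface text tells. Its arguments: {"type":"object","properties":{"motion":{"type":"array"},"squeeze":{"type":"number"}},"required":["motion"]}

```bash
mkdir -p pics; cat > h.py <<'E'
from workcell import env, eyes
import numpy as np, cv2
def save(n,f,crop=None,s=1):
    p=f["pixels"][:,:,::-1]
    if crop: x0,y0,x1,y1=crop; p=p[y0:y1,x0:x1]
    cv2.imwrite(f"pics/{n}.png",cv2.resize(p,None,fx=s,fy=s,interpolation=cv2.INTER_CUBIC))
def P(f,u,v,z=None):
    ray=np.array([(u-f["cx"])/f["fx"],(v-f["cy"])/f["fy"],1.])
    R=np.array(f["R"]);t=np.array(f["t"]);c=-R.T@t;d=R.T@ray
    if z is None:
        dd=np.median(f["depth"][int(v)-1:int(v)+2,int(u)-1:int(u)+2]); return c+d*dd
    return c+d*(z-c[2])/d[2]
def pj(f,X):
    c=np.array(f["R"])@np.array(X)+f["t"]; return f["fx"]*c[0]/c[2]+f["cx"],f["fy"]*c[1]/c[2]+f["cy"]
E
python3 - <<'E'
from h import *
import pickle
for n in("top","scene"):
    f=eyes.grab_frame(n);save(n,f);pickle.dump(f,open(n+".pkl","wb"))
print(env.state())
E
```

```text
{'time_s': 0.1, 'qpos': array([ 7.31675250e+01,  1.83499581e+01,  8.96973626e+01, -1.67573863e-03,
        7.20447536e+01, -1.14554843e+00]), 'qvel': array([ 0.00612691, -0.06566753, -0.22243132, -0.02638404,  0.02736889,
       -0.00573765]), 'effort': array([ 1.31756249e-03, -4.13329947e+01, -2.32510006e+01,  7.27992808e-02,
        4.21389216e-02, -6.83925646e-05]), 'ee_pos': array([155.34710465, 553.16362554, 213.19842239]), 'ee_rot': array([-1.79907912e+02, -2.47797087e-04,  1.64313591e+02]), 'force': array([-0.65126505, -0.16111619, -0.61379928]), 'torque': array([-0.00099332,  0.03259795,  0.00467115]), 'gripper_force': 0.0, 'gripper_width': 91.22988489130718}
```

View pics/top.png

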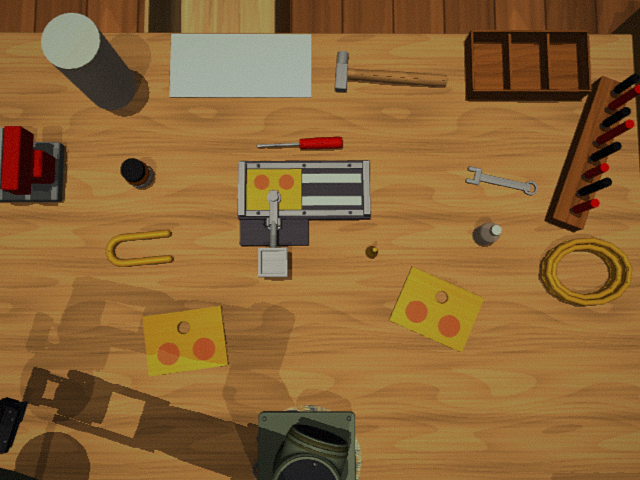

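View pics/scene.png

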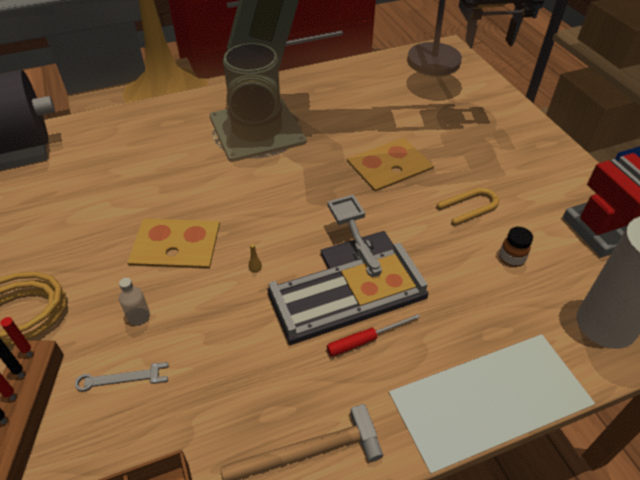

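Top view: the station is at (304,189), with its plate at (274,189), finger pivot near (273,220) and cup at (273,263). There are three brass plates: (274,189) in the jig, (185,340) loose and (437,308) loose. The one in the jig fits, being the smallest and having the nib in its hole. I'll confirm this in a crop and measure.

```bash
python3 - <<'E'
from h import *
import pickle
f=pickle.load(open("top.pkl","rb"));save("crop",f,(225,145,385,285),5)
for n,u,v,z in [("cup",273,263,65),("loose1",185,340,None),("stTL",239,161,20),("stTR",370,161,20)]: print(n,P(f,u,v,z).round(1))
print(f["depth"][255:272:2,258:292:3].round())
E
```

```text
cup [415.9  70.   65. ]
loose1 [253.9 261.8   6.1]
stTL [643.7 148.8  20. ]
stTR [ 643.9 -139.7   20. ]
[[1248. 1247. 1253. 1254. 1252. 1252. 1251. 1257. 1253. 1244. 1317. 1325.]
 [1240. 1253. 1252. 1252. 1251. 1253. 1255. 1255. 1253. 1239. 1318. 1314.]
 [1244. 1252. 1251. 1252. 1253. 1247. 1247. 1250. 1254. 1238. 1316. 1315.]
 [1244. 1250. 1250. 1248. 1248. 1251. 1252. 1253. 1250. 1243. 1320. 1315.]
 [1241. 1246. 1250. 1249. 1254. 1249. 1253. 1249. 1252. 1241. 1315. 1313.]
 [1240. 1249. 1249. 1250. 1251. 1248. 1253. 1248. 1252. 1241. 1310. 1317.]
 [1239. 1247. 1251. 1246. 1248. 1255. 1253. 1248. 1253. 1242. 1315. 1309.]
 [1240. 1250. 1249. 1251. 1256. 1250. 1247. 1248. 1252. 1240. 1317. 1317.]
 [1241. 1252. 1246. 1252. 1247. 1250. 1248. 1248. 1247. 1239. 1311. 1313.]]
```

View pics/crop.png

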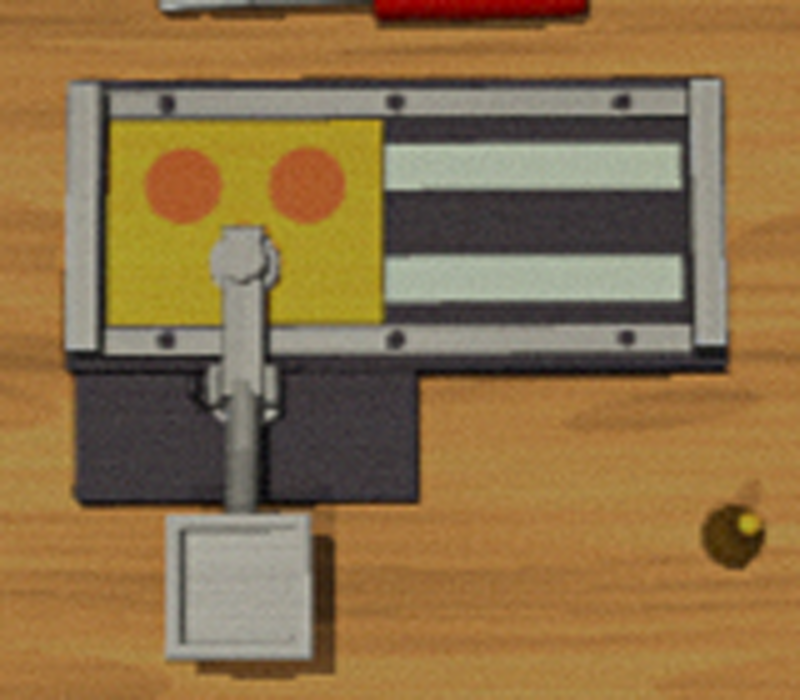

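The crop shows the jig's plate with the nib in its hole, which confirms it, and the cup at crop (239,587). Next I fit the station frame.

```bash
python3 - <<'E'
from h import *
import pickle
f=pickle.load(open("top.pkl","rb"))
q=lambda x,y,z:P(f,225+x/5,145+y/5,z).round(1)
for n,x,y,z in [("stopL t",68,82,42),("stopL b",68,352,42),("stopR t",722,78,42),("stopR b",727,346,42),("pl",108,120,26),("pl",383,119,26),("pl",384,323,26),("pl",106,325,26),
("railtop in L",110,118,25),("railtop in R",686,114,25),("rb in L",106,325,25),("rb in R",690,323,25),("nose",243,260,50),
("cup o",165,516,74),("cup o",311,513,74),("cup o",313,660,74),("cup o",166,660,74),("disc",184,186,26),("disc",307,186,26),("ped",78,502,20),("ped",418,502,20),("bottle",733,535,20)]: print(n,q(x,y,z))
E
```

```text
stopL t [637.5 147.   42. ]
stopL b [519.6 145.6  42. ]
stopR t [ 639.5 -136.1   42. ]
stopR b [ 522.2 -136.9   42. ]
pl [624.4 131.2  26. ]
pl [625.  11.  26.]
pl [534.7  10.5  26. ]
pl [533.8 131.1  26. ]
railtop in L [625.5 130.5  25. ]
railtop in R [ 627.5 -121.9   25. ]
rb in L [533.9 131.2  25. ]
rb in R [ 534.9 -122.7   25. ]
nose [558.1  70.5  50. ]
cup o [446.1 100.8  74. ]
cup o [447.3  40.2  74. ]
cup o [386.3  39.2  74. ]
cup o [386.4  99.9  74. ]
disc [595.1  97.8  26. ]
disc [595.1  44.1  26. ]
ped [457.1 143.1  20. ]
ped [457.1  -4.3  20. ]
bottle [ 442.7 -140.9   20. ]
```

send_rows:
  motion:
    - [0.523,-0.969,0,0,0,-1,-1]
    - [0.523,-0.969,0,0,0,-1,-1]
    - [0.523,-0.969,0,0,0,-1,-1]
    - [0.523,-0.969,0,0,0,-1,-1]
    - [0.523,-0.969,0,0,0,-1,-1]
    - [0.523,-0.969,0,0,0,-1,-1]
    - [0.523,-0.969,0,0,0,-1,-1]
    - [0.523,-0.969,0,0,0,-1,-1]
    - [0.523,-0.969,0,0,0,-1,-1]
    - [0.523,-0.969,0,0,0,-1,-1]
    - [0.523,-0.969,0,0,0,-1,-1]
    - [0.523,-0.969,0,0,0,-1,-1]
    - [0.523,-0.969,0,0,0,-1,-1]
    - [0.523,-0.969,0,0,0,-1,-1]

```text
time_s: 1.85
ee_pos: [416.7, 69.8, 214.0]
ee_rot: [180.0, -0.0, 104.4]
force: [-0.5, 0.3, 0.4]
gripper_width: 0.5
gripper_force: 0.0
```

send_rows:
  motion:
    - [0,0,-0.1,0,0,-0.24,-1]
    - [0,0,-0.2,0,0,-0.24,-1]
    - [0,0,-0.26,0,0,-0.24,-1]
    - [0,0,-0.268,0,0,-0.24,-1]
    - [0,0,-0.276,0,0,-0.24,-1]
    - [0,0,-0.284,0,0,-0.24,-1]
    - [0,0,-0.288,0,0,-0.24,-1]
    - [0,0,-0.288,0,0,-0.24,-1]

```text
time_s: 2.85
ee_pos: [417.2, 69.1, 70.3]
ee_rot: [180.0, -0.0, 89.9]
force: [-1.1, -0.3, 0.3]
gripper_width: 0.3
gripper_force: 0.0
```

```bash
python3 - <<'E'
from h import *
save("scene2",eyes.grab_frame("scene"),(280,140,460,350),2.8)
E
```

```text
(no output)
```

View pics/scene2.png

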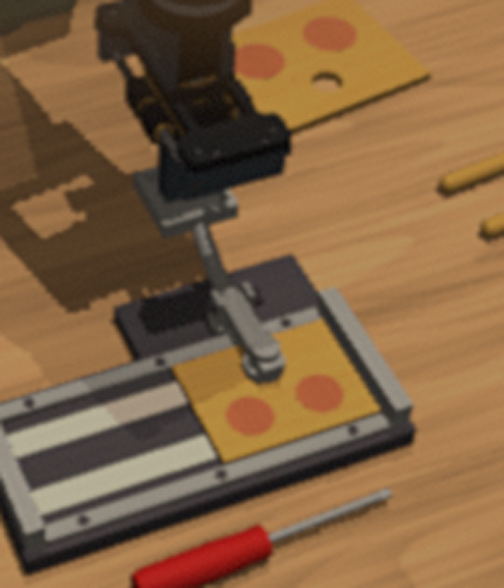

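The fingertips are inside the cup at about (200,190). Pressing now.

send_rows:
  motion:
    - [0,0,-0.006,0,0,0,-1]
    - [-0.001,0,-0.012,0,0,0,-1]
    - [-0.002,0,-0.018,0,0,0,-1]
    - [-0.004,0,-0.024,0,0,0,-1]
    - [-0.006,0,-0.03,0,0,0,-1]
    - [-0.008,0,-0.036,0,0,0,-1]
    - [-0.008,0,-0.042,0,0,0,-1]
    - [-0.008,0,-0.042,0,0,0,-1]

```text
time_s: 3.9
ee_pos: [413.0, 69.1, 49.5]
ee_rot: [180.0, -0.0, 89.9]
force: [-2.4, 0.5, 9.4]
gripper_width: 0.5
gripper_force: 4.6
```

send_rows:
  motion:
    - [0.0007,-0.016,0,0,0,0.083,-1]
    - [0.0028,-0.0318,0,0,0,0.167,-1]
    - [0.0062,-0.0474,0,0,0,0.25,-1]
    - [0.011,-0.0626,0,0,0,0.333,-1]
    - [0.0172,-0.0774,0,0,0,0.417,-1]
    - [0.0245,-0.0916,0,0,0,0.5,-1]
    - [0.0331,-0.105,0,0,0,0.583,-1]
    - [0.0429,-0.1178,0,0,0,0.667,-1]
    - [0.0537,-0.1296,0,0,0,0.75,-1]
    - [0.0537,-0.1296,0,0,0,0.75,-1]

```text
time_s: 5.15
ee_pos: [441.9, 3.9, 50.1]
ee_rot: [179.8, 0.2, 134.9]
force: [0.3, -0.3, 8.3]
gripper_width: 0.6
gripper_force: 4.2
```

```bash
python3 - <<'E'
from h import *
save("scene3",eyes.grab_frame("scene"),(280,140,460,350),2.8)
E
```

```text
(no output)
```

View pics/scene3.png

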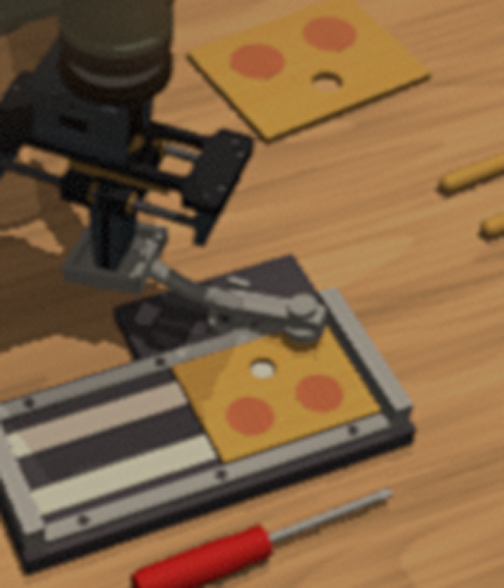

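The finger has swung about 45° and the nose is clear of the hole, at (262,368). Continuing to the stop.

send_rows:
  motion:
    - [0.0118,-0.0108,0,0,0,0.083,-1]
    - [0.0245,-0.0205,0,0,0,0.167,-1]
    - [0.0379,-0.0291,0,0,0,0.25,-1]
    - [0.0521,-0.0365,0,0,0,0.333,-1]
    - [0.0669,-0.0426,0,0,0,0.417,-1]
    - [0.0821,-0.0474,0,0,0,0.5,-1]
    - [0.0977,-0.0509,0,0,0,0.583,-1]
    - [0.1136,-0.053,0,0,0,0.667,-1]
    - [0.121,-0.0535,0,0,0,0.7,-1]
    - [0.1295,-0.0537,0,0,0,0.75,-1]
    - [0.132,-0.0537,0,0,0,0.75,-1]
    - [0.135,-0.0537,0,0,0,0.75,-1]
    - [0.135,-0.0537,0,0,0,0.75,-1]

```text
time_s: 6.82
ee_pos: [508.0, -22.2, 49.9]
ee_rot: [180.0, 0.1, 179.9]
force: [-0.4, 1.8, 8.5]
gripper_width: 0.2
gripper_force: 3.9
```

```bash
python3 - <<'E'
from h import *
save("scene4",eyes.grab_frame("scene"),(260,140,460,350),2.8)
E
```

```text
(no output)
```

View pics/scene4.png

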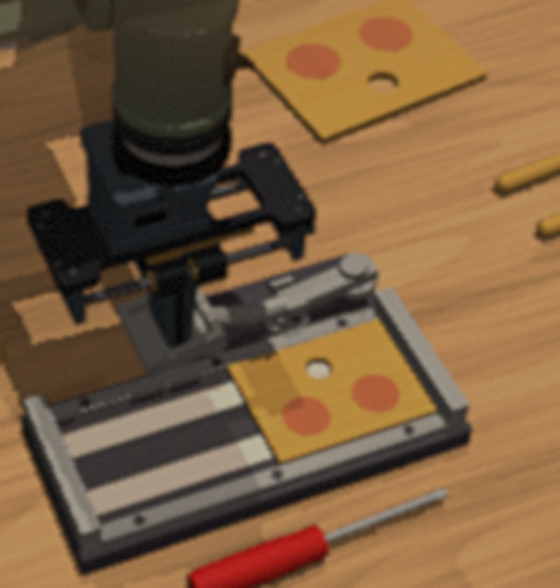

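The finger is near its stop, with the arm about parallel to the rail, but there is no side force yet. I'll nudge it farther until it pushes back.

send_rows:
  motion:
    - [0.004,0,0,0,0,0,-1]
    - [0.008,0,0,0,0,0,-1]
    - [0.012,0,0,0,0,0,-1]
    - [0.012,0,0,0,0,0,-1]

```text
time_s: 7.38
ee_pos: [510.9, -22.6, 49.1]
ee_rot: [-180.0, -0.3, 179.9]
force: [-5.6, 0.2, 9.5]
gripper_width: 0.4
gripper_force: 4.3
```

send_rows:
  motion:
    - [0,0,0.006,0,0,0,-1]
    - [0,0.002,0.012,0,0,0,-1]
    - [0,0.004,0.018,0,0,0,-1]
    - [0,0.006,0.024,0,0,0,-1]
    - [0,0.008,0.03,0,0,0,-1]
    - [0,0.008,0.036,0,0,0,-1]
    - [0,0.008,0.042,0,0,0,-1]
    - [0,0.008,0.05,0,0,0,-1]
    - [0,0.008,0.08,0,0,0,-1]
    - [0,0.008,0.14,0,0,0,-1]
    - [0.14,0.184,0.14,0,0,0,-1]
    - [0.14,0.184,0.14,0,0,0,-1]
    - [0.14,0.184,0.14,0,0,0,-1]
    - [0.14,0.184,0.14,0,0,0,-1]

```text
time_s: 9.12
ee_pos: [583.1, 69.1, 119.2]
ee_rot: [-180.0, -0.0, 179.9]
force: [-0.3, 0.3, 0.9]
gripper_width: 0.5
gripper_force: 0.0
```

```bash
python3 - <<'E'
from h import *
save("scene5",eyes.grab_frame("scene"),(260,140,460,350),2.8)
s=env.state();print(s["ee_pos"],s["force"])
E
```

```text
[582.7327252   68.6871762  119.16519493] [ 0.13761168  0.32138325 -0.86082562]
```

View pics/scene5.png

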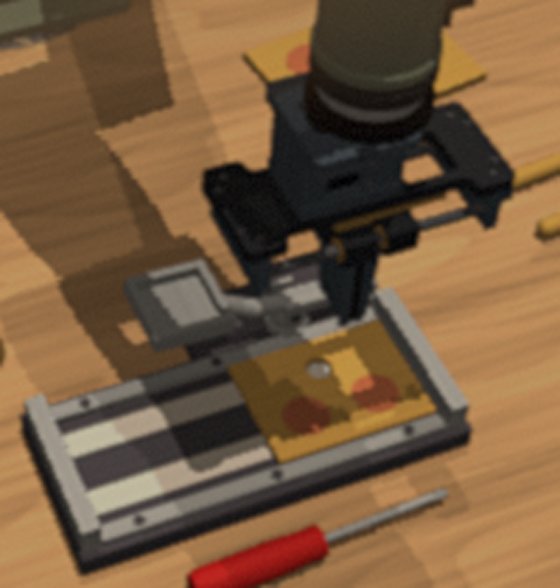

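The finger is swung aside, with its cup beside the rail at (180,300), and the plate's hole is clear. Lowering onto the plate.

send_rows:
  motion:
    - [0,0,-0.08,0,0,0,-1]
    - [0,0,-0.15,0,0,0,-1]
    - [0,0,-0.176,0,0,0,-1]
    - [0,0,-0.18,0,0,0,-1]
    - [0,0,-0.184,0,0,0,-1]
    - [0,0,-0.186,0,0,0,-1]
    - [0,0,-0.186,0,0,0,-1]

```text
time_s: 10.05
ee_pos: [583.7, 69.5, 26.6]
ee_rot: [180.0, 0.1, 179.9]
force: [0.1, -0.5, 0.3]
gripper_width: 0.2
gripper_force: 0.0
```

send_rows:
  motion:
    - [0,0,-0.002,0,0,0,-1]
    - [0,0,-0.004,0,0,0,-1]
    - [0,0,-0.004,0,0,0,-1]
    - [0,0,-0.004,0,0,0,-1]

```text
time_s: 10.55
ee_pos: [583.9, 69.5, 26.3]
ee_rot: [180.0, 0.1, 179.9]
force: [-3.0, 0.7, 11.4]
gripper_width: 0.7
gripper_force: 6.1
```

send_rows:
  motion:
    - [0,0,-0.0014,0,0,0,-1]
    - [0,-0.004,-0.0014,0,0,0,-1]
    - [0,-0.012,-0.0014,0,0,0,-1]
    - [0,-0.022,-0.0014,0,0,0,-1]
    - [0,-0.032,-0.0014,0,0,0,-1]
    - [0,-0.042,-0.0014,0,0,0,-1]
    - [0,-0.052,-0.0014,0,0,0,-1]
    - [0,-0.062,-0.0014,0,0,0,-1]
    - [0.001,-0.072,-0.0014,0,0,0,-1]
    - [0.001,-0.082,-0.0014,0,0,0,-1]
    - [0.001,-0.092,-0.0014,0,0,0,-1]
    - [0.001,-0.1,-0.0014,0,0,0,-1]
    - [0.001,-0.1,-0.0014,0,0,0,-1]

```text
time_s: 12.18
ee_pos: [586.0, 20.0, 26.3]
ee_rot: [179.9, 0.3, 179.9]
force: [-0.6, 1.4, 14.0]
gripper_width: 0.3
gripper_force: 6.9
```

```bash
python3 - <<'E'
from h import *
f=eyes.grab_frame("top");save("top6",f,(225,145,385,285),5)
E
```

```text
(no output)
```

View pics/top6.png

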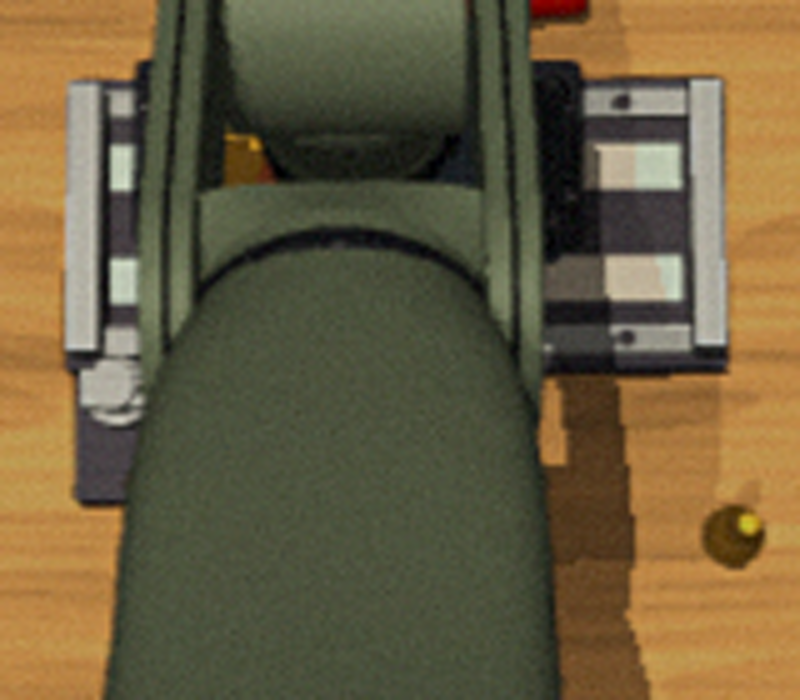

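The plate is moving with the fingers: bare strips now show at (122,165) behind it. Continuing.

send_rows:
  motion:
    - [0,-0.006,0,0,0,0,-1]
    - [0,-0.016,0,0,0,0,-1]
    - [0,-0.026,0,0,0,0,-1]
    - [0,-0.036,0,0,0,0,-1]
    - [0,-0.046,0,0,0,0,-1]
    - [0,-0.056,0,0,0,0,-1]
    - [0,-0.066,0,0,0,0,-1]
    - [0,-0.076,0,0,0,0,-1]
    - [0,-0.086,0,0,0,0,-1]
    - [0,-0.096,0,0,0,0,-1]
    - [0,-0.106,0,0,0,0,-1]
    - [0,-0.116,0,0,0,0,-1]
    - [0,-0.126,0,0,0,0,-1]
    - [0,-0.136,0,0,0,0,-1]
    - [0,-0.146,0,0,0,0,-1]
    - [0,-0.156,0,0,0,0,-1]
    - [0,-0.16,0,0,0,0,-1]

```text
time_s: 14.35
ee_pos: [586.4, -60.0, 26.3]
ee_rot: [179.9, 0.4, 179.9]
force: [0.4, 3.4, 13.1]
gripper_width: 0.5
gripper_force: 6.5
```

send_rows:
  motion:
    - [0,-0.006,0,0,0,0,-1]
    - [0,-0.012,0,0,0,0,-1]
    - [0,-0.018,0,0,0,0,-1]
    - [0,-0.024,0,0,0,0,-1]
    - [0,-0.03,0,0,0,0,-1]
    - [0,-0.036,0,0,0,0,-1]
    - [0,-0.036,0,0,0,0,-1]

```text
time_s: 15.22
ee_pos: [586.5, -78.0, 26.3]
ee_rot: [180.0, 0.4, 179.9]
force: [0.1, 3.4, 12.6]
gripper_width: 0.7
gripper_force: 6.4
```

send_rows:
  motion:
    - [0,0,0.01,0,0,0,-1]
    - [0,0,0.04,0,0,0,-1]
    - [0,0,0.15,0,0,0,-1]
    - [0,0,0.25,0,0,0,-1]
    - [0,0.3,0.25,0,0,0,-1]
    - [0,0.5,0.25,0,0,0,-1]
    - [0,0.7,0.25,0,0,0,-1]
    - [0,0.7,0.25,0,0,0,-1]
    - [0,0.7,0.25,0,0,0,-1]
    - [0,0.7,0.25,0,0,0,-1]

```text
time_s: 16.48
ee_pos: [583.3, 274.3, 148.8]
ee_rot: [180.0, 0.0, -180.0]
force: [0.4, 0.3, -0.2]
gripper_width: 0.6
gripper_force: 0.0
```

```bash
python3 - <<'E'
from h import *
print(env.state()["ee_pos"])
f=eyes.grab_frame("top");save("top7",f,(225,145,385,285),5)
E
```

```text
[583.33276865 274.32919332 148.77553258]
```

View pics/top7.png

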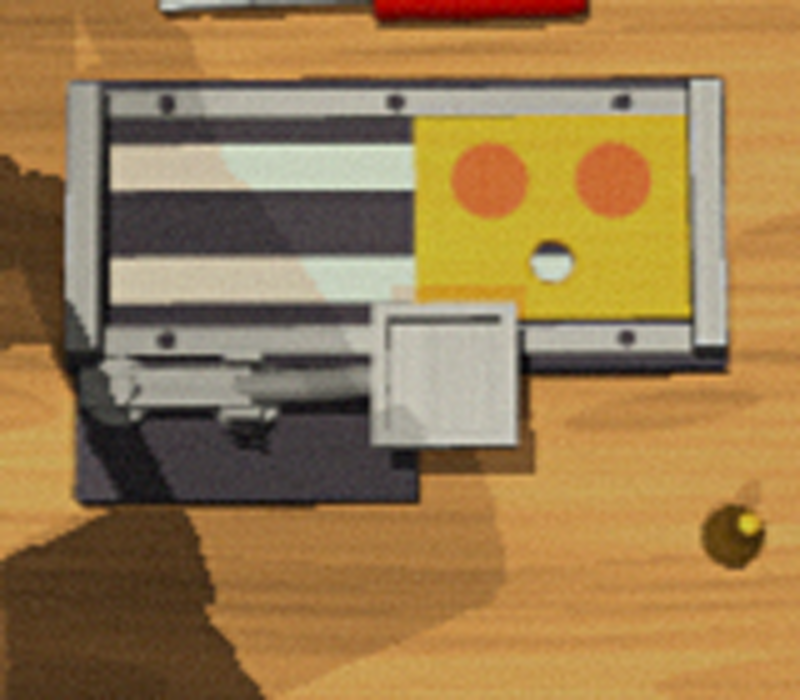

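The plate has reached the end: its right edge is at crop (691,220), against the stop at about 692, and the finger is aside with its cup at (445,375). I'll push gently once more to be sure the plate is seated.

send_rows:
  motion:
    - [0,-0.632,0,0,0,0,-1]
    - [0,-0.632,0,0,0,0,-1]
    - [0,-0.632,0,0,0,0,-1]
    - [0,-0.632,0,0,0,0,-1]
    - [0,-0.632,0,0,0,0,-1]
    - [0,-0.632,0,0,0,0,-1]
    - [0,-0.632,0,0,0,0,-1]
    - [0,-0.632,0,0,0,0,-1]
    - [0,-0.632,-0.1,0,0,0,-1]
    - [0,-0.632,-0.2,0,0,0,-1]
    - [0,-0.632,-0.238,0,0,0,-1]
    - [0,-0.632,-0.242,0,0,0,-1]
    - [0,-0.632,-0.246,0,0,0,-1]
    - [0,-0.632,-0.249,0,0,0,-1]
    - [0,-0.632,-0.25,0,0,0,-1]

```text
time_s: 18.4
ee_pos: [583.9, -42.9, 26.2]
ee_rot: [179.9, 0.0, 180.0]
force: [-6.4, 2.2, 19.2]
gripper_width: 0.6
gripper_force: 9.7
```

send_rows:
  motion:
    - [0,-0.006,0,0,0,0,-1]
    - [0,-0.012,0,0,0,0,-1]
    - [0,-0.018,0,0,0,0,-1]
    - [0,-0.024,0,0,0,0,-1]
    - [0,-0.03,0,0,0,0,-1]
    - [0,-0.036,0,0,0,0,-1]
    - [0,-0.042,0,0,0,0,-1]
    - [0,-0.048,0,0,0,0,-1]
    - [0,-0.054,0,0,0,0,-1]
    - [0,-0.06,0,0,0,0,-1]
    - [0,-0.066,0,0,0,0,-1]

```text
time_s: 19.77
ee_pos: [586.5, -75.8, 26.3]
ee_rot: [179.9, 0.4, 179.9]
force: [-0.4, 3.8, 12.6]
gripper_width: 0.7
gripper_force: 6.0
```

send_rows:
  motion:
    - [0,0,0.004,0,0,0,-1]
    - [0,0,0.01,0,0,0,-1]
    - [0,0,0.04,0,0,0,-1]
    - [0,0,0.15,0,0,0,-1]
    - [0,0,0.25,0,0,0,-1]
    - [0,0.3,0.25,0,0,0,-1]
    - [0,0.5,0.25,0,0,0,-1]
    - [0,0.7,0.25,0,0,0,-1]
    - [0,0.7,0.25,0,0,0,-1]
    - [0,0.7,0.25,0,0,0,-1]
    - [0,0.7,0.25,0,0,0,-1]

```text
time_s: 21.15
ee_pos: [583.4, 275.5, 149.0]
ee_rot: [180.0, 0.0, -180.0]
force: [-0.3, 0.2, 0.4]
gripper_width: 0.2
gripper_force: 0.0
```

```bash
python3 - <<'E'
from h import *
f=eyes.grab_frame("top");save("top8",f,(300,150,385,230),7)
q=lambda x,y,z:P(f,225+x/5,145+y/5,z).round(1)
print(q(414,200,26),q(691,200,26),q(691,200,42))
p=f["pixels"][180:190].mean(0)
for u in list(range(304,312))+list(range(358,372)): print(u,p[u].round())
E
```

```text
[589.   -2.6  26. ] [ 589.  -123.6   26. ] [ 585.8 -122.1   42. ]
304 [111. 109. 104.]
305 [111. 111. 107.]
306 [107. 107. 107.]
307 [129. 122.  98.]
308 [190. 169.  64.]
309 [203. 177.  44.]
310 [201. 176.  47.]
311 [200. 175.  48.]
358 [200. 172.  44.]
359 [201. 173.  45.]
360 [202. 174.  45.]
361 [203. 173.  41.]
362 [147. 126.  44.]
363 [132. 128. 114.]
364 [176. 173. 165.]
365 [188. 184. 172.]
366 [184. 181. 168.]
367 [181. 180. 166.]
368 [182. 181. 170.]
369 [142. 138. 130.]
370 [183. 142.  87.]
371 [202. 154.  80.]
```

View pics/top8.png

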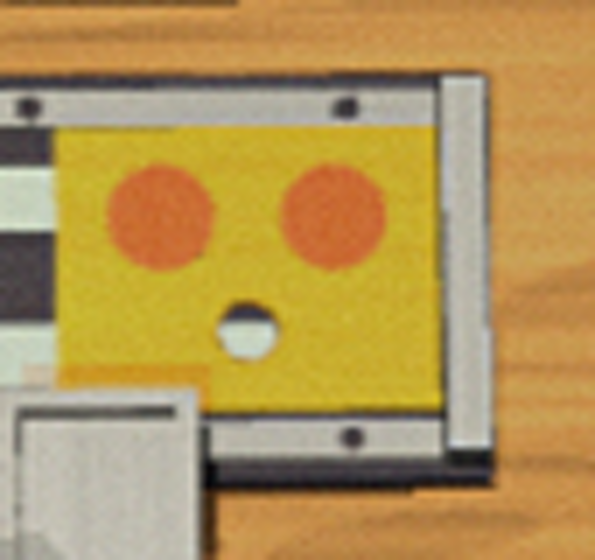

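The second push left the plate where it was. Its right edge at (441,270) lies flat along the stop with no gap, and the finger is still aside. Handing in.

```bash
python3 -c "
from workcell import env
print(env.job_done())"
```

```text
the job is handed in; nothing more can be done
None
```

The job is handed in: the finger is swung round to its stop and let down beside the rail, and the plate lies flat against the end stop, at about 21 s of the 61 s allowed and with at most 19 N read at the end of any press on the plate.

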